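# Fired clay pieces back on their own display boards

### The arm

A 7-joint arm with a two-finger parallel gripper is mounted at the origin on the work surface. World frame = base frame: x ahead of the robot, y to its left, z up, the work surface at z = 0. Lengths are in m, angles in rad, forces in N, time in s.
With the tool pointing down it reaches from about 0.425 to 0.875 m from the base axis. Payload 4.7 kg.
Tool frame: the origin (TCP) lies on the centre line of the jaws, within the pads' length; the fingertips stand 14 mm ahead of it and the grasp point (between the pads) lies 5 mm behind it; z points along the fingers, y is the direction in which the jaws open and shut (so a half turn about z gives the same grasp; the last joint's range is limited). The gripper opens to 85 mm and grips with 20 to 120 N. Pads are 22 mm wide; open, the fingers measure 114 mm over their backs; the gripper's body (76 mm by 85 mm) begins 54 mm behind the grasp point. The pads swing forward as they close: fully open they stand 13 mm farther back than shut.
Start: joints at [1.214, 0.321, -0.07, 1.45, 0.023, 1.371, -0.057], TCP at [0.236, -0.606, 0.245] pointing down, gripper open.
Joint ranges: [-2.86, 2.86], [-0.3, 2.09], [-1.38, 1.24], [0.06, 2.45], [-1.56, 4.7], [0.09, 2.05], [-2.69, 2.69]. Speed limits (rad/s): [2.57, 2.57, 3.14, 3.14, 3.14, 3.14, 3.14].

### API

Orientations are given as a unit quaternion [x, y, z, w].
In Python, from workcell import arm gives the robot as it stands.
- The arm moves only by the tool play_rows, never from a script. Its argument "plan" is a list of rows, each a list of 5 numbers: the gripper command: -1 is fully open, 1 is shut, values between are in proportion, then the shift along the tool's x, y, z scaled (see below), then the turn about the tool's z scaled (see below). In form: [[fingers, x, y, z, spin], ...]. A call has exactly 5 rows; each row shifts and turns the pose as measured when the row begins, along the tool's axes as they then stand; what a row does not reach is not made up. The controller multiplies each number of a shift by 0.02 m and each number of a turn by 5 degrees. A row lasts 1/12 s, in which the tool goes at most 41.7 mm and 7.16 degrees, less where a joint would pass 70% of its speed; a pose out of reach is approached as far as the arm can. A call with a number of a shift or a turn outside -1 to 1 is refused whole. A call with a gripper value outside its range is refused whole. The fingers move at their own pace and stop on an object; "squeeze" is the grip in N (left out, the last holds). Time passes only in rows, so rows that do not move let the fingers close, or fill a call up. It gives the time, the measured TCP pose, the force and the opening at its end, in the units of the state.
- arm.state(): the state, without advancing time (a new reading comes with each control period).
- arm.snapshot(name): name is "scene" or "top" or "wrist"; returns (picture, depth): 400x640x3 uint8, red, green, blue; 400x640 float32, m along the optical axis (not along the pixel's ray), 0 where there is no reading.
- arm.camera_info(name): a dict with "intrinsics" (3x3 intrinsics, pixels), "eye" and "rotation" of the camera in the world. Camera axes: x right, y down, z forward; pixel columns grow to the right and rows downward; lengths in m; the calibration is good to about 2 mm. A picture is of the moment at which its call begins: read the wrist's pose just before it. camera_info takes no time and is no camera call; for the wrist camera it gives the pose at the moment of the call.
- arm.job_done(): hands the job in, once; it reports no verdict.
The state is a dict: "time": time; "qpos": joint angles; "dq": joint speeds; "joint_torque": joint torques, N m; "tool_pos": TCP position; "tcp_rot": TCP orientation; "force": force on the tool from outside, world axes, zero at the start; "wrist_torque": the same for the moment, N m; "opening": finger opening in m.
Only numpy, scipy, OpenCV 4.12 (cv2) and the standard library are available. Lean on these libraries where they do the work, as an engineer would, in place of code of your own. Each camera call takes 0.05 s, during which the arm holds its last target. There are 200 camera calls.

### The job

The three fired clay pieces are standing on one another's display boards: get the jug onto the round board, the little house onto the square board and the llama onto the oblong board, each upright and centred, the house square with its board's sides and the llama lengthways on its board (either way round). Park a piece on the empty cork mat while you swap them round. Don't knock any piece over, and leave the bowl, the clay lump and the wooden knife where they are.

Things in the scene. Friction and masses are not known exactly. Their poses are not given: they have to be found in the camera images.
- jug: terracotta jug-shaped bottle, round, 95 mm tall, closed dark top; belly 62 mm across at 25 mm up, straight neck 32 mm across from 60 mm up to the top: grip it by the neck, about 78 mm up. 0.25 kg. Origin at the centre of its underside, z up. At the start it stands on the square board
- house: terracotta model house, foot 52 x 52 mm, four upright walls 45 mm high, gable roof with its ridge along x at 71 mm. Grip it across any two opposite walls, 52 mm apart, about 30 mm up. 0.18 kg. Origin at the centre of its underside, z up. At the start it stands on the oblong board
- llama: terracotta llama figurine on its own thin clay base of 76 (x) x 36 (y) x 8 mm; the body is 66 mm long (x), 32 mm wide (y), from 26 to 58 mm up; neck and head at the +x end reach 98 mm up. Grip it across the body (along y), at the middle, about 44 mm up. 0.22 kg. Origin at the centre of its underside, z up. At the start it stands on the round board
- round_board: round white-painted wooden display board, 110 mm across, 15 mm thick, fixed to the table. Origin at the centre of its underside on the table, so its top is at z = 15 mm. The jug belongs here
- square_board: square white-painted wooden display board, 100 x 100 mm, 15 mm thick, fixed to the table; x and y along its sides. Origin at the centre of its underside, top at z = 15 mm. The house belongs here
- oblong_board: oblong white-painted wooden display board, 130 mm (x) x 76 mm (y), 15 mm thick, fixed to the table. Origin at the centre of its underside, top at z = 15 mm. The llama belongs here, lengthways along x
- cork_mat: hexagonal cork mat, 120 mm across flats, 6 mm thick, fixed to the table, empty at the start: the parking place. Origin at the centre of its underside, top at z = 6 mm
- bowl: bystander: white ceramic bowl, 84 mm across, 38 mm high, loose on the table. Origin at the centre of its underside
- lump: bystander: flattened lump of dark clay, 62 mm across, 33 mm high, loose on the table. Origin at the centre of its underside
- knife: bystander: dark wooden modelling knife, 130 mm long (x), 18 mm wide, 9 mm high, loose on the table. Origin at the middle of its underside. The other things on the table stand clear to the sides and at the far edge, and are at most 180 mm high
Not all that is in view belongs to the job. What is shaped like the jug but turquoise or yellow is not meant.

How it is judged:
On the way:
1. one of the three pieces has been set down upright on the cork mat (its centre within 45 mm of the mat's centre) (((horizontal distance between jug and cork_mat below 0.045 m and z of jug in the frame of cork_mat below 0.01 m and angle between jug's own z axis and vertical below 0.15 rad and linear speed of jug below 0.05 m/s) or (horizontal distance between house and cork_mat below 0.045 m and z of house in the frame of cork_mat below 0.01 m and angle between house's own z axis and vertical below 0.15 rad and linear speed of house below 0.05 m/s) or (horizontal distance between llama and cork_mat below 0.045 m and z of llama in the frame of cork_mat below 0.01 m and angle between llama's own z axis and vertical below 0.15 rad and linear speed of llama below 0.05 m/s))), for 0.2 s.
At the end, for the whole second after the job is handed in: Jug on round board, house on square board, llama on oblong board: each upright (0.1 rad), resting on it, within 15 mm of its centre, released and at rest; house walls and llama length within 0.2 rad of the board's sides and length, either way round (horizontal distance between jug and round_board below 0.015 m and z of jug in the frame of round_board between 0.011 and 0.02 m and angle between each of jug, house, llama's own z axis and vertical below 0.1 rad and linear speed of each of jug, house, llama below 0.02 m/s and angular speed of each of jug, house, llama below 0.2 rad/s and horizontal distance between house and square_board below 0.015 m and z of house in the frame of square_board between 0.011 and 0.02 m and horizontal distance between llama and oblong_board below 0.015 m and z of llama in the frame of oblong_board between 0.011 and 0.02 m and (angle between the x axis of house and the x axis of square_board, either way round below 0.2 rad or angle between the x axis of house and the y axis of square_board, either way round below 0.2 rad) and angle between the x axis of llama and the x axis of oblong_board, either way round below 0.2 rad); the robot touches nothing.
It fails at once if a clay piece is knocked over (tilted more than 0.5 rad) (angle between any of jug, house, llama's own z axis and vertical above 0.5 rad).
It fails at once if the bowl, the clay lump or the wooden knife is moved by more than 25 mm (distance of any of bowl, lump, knife from where it was at the start of the episode above 0.025 m).
It also fails if it takes over 128 s, if anything falls off the work surface, if the arm or the gripper's body presses on something with over 40 N, if the wrist force passes 120 N, or if a joint passes its speed limit or range.

## Working session

There is one attempt and no reset: what is moved stays moved. The work goes in short steps, Python scripts to look and compute and a tool call to move; the robot and the scene stay as the last step left them, time stands still between calls to the robot, and variables do not carry over. Pictures are saved under pics/ and viewed, about 12 in all and at most 16, crops included, and the job is handed in when it is done.

Besides the shell and the picture viewer there is one more tool, called after "Emit:" as a command line: name --pt "numbers of a row" for each row, then --argument value for the rest. play_rows: Moves the arm, as the interface text tells. Shifts and turns lie within -1 to 1; 1 stands for 0.02 m of shift or 5 degrees of turn. Its arguments: {"type":"object","properties":{"plan":{"type":"array","items":{"type":"array","items":{"type":"number","minimum":-1,"maximum":1}}},"squeeze":{"type":"number"}},"required":["plan"]}

```bash
mkdir -p pics; ls
python3 - <<'E'
from workcell import arm
import cv2,numpy as np
print(arm.state())
for n in("scene","top"):
    p,d=arm.snapshot(n); cv2.imwrite(f"pics/{n}0.png",p[:,:,::-1]); np.save(f"pics/{n}0.npy",d)
    c=arm.camera_info(n);print(n,c)
E
```

```text
pics
{'time': 0.0, 'qpos': array([ 1.21411769,  0.32182357, -0.07005857,  1.45166114,  0.02259481,
        1.37081342, -0.05687718]), 'dq': array([-1.77127009e-03, -1.21532919e-03, -1.73418930e-03,  1.15211909e-03,
       -7.71781071e-04,  5.29015548e-05,  6.99708868e-05]), 'joint_torque': array([ 8.57962823e-04, -4.93586898e+01, -3.81744616e-01, -3.14330220e+01,
        1.30960724e-02,  1.14196201e-02, -1.82839642e-06]), 'tool_pos': array([ 0.23527863, -0.60537641,  0.24422986]), 'tcp_rot': array([ 9.82861601e-01,  1.84342485e-01, -2.26689629e-04, -9.32359592e-04]), 'force': array([ 0.14133936, -0.12148088,  0.07900389]), 'wrist_torque': array([-0.06768162,  0.05024522, -0.01941732]), 'opening': 0.08543035777240751}
scene {'intrinsics': array([[465.97275097,   0.        , 320.98968755],
       [  0.        , 465.97275097, 198.83531607],
       [  0.        ,   0.        ,   1.        ]]), 'eye': array([1.06709603, 0.1349998 , 0.80448832]), 'rotation': array([ 0.6016458 ,  0.73264064, -0.25124931, -0.19527878])}
top {'intrinsics': array([[431.77449532,   0.        , 323.22996022],
       [  0.        , 431.77449532, 199.96312252],
       [  0.        ,   0.        ,   1.        ]]), 'eye': array([0.38146424, 0.01750454, 1.15210541]), 'rotation': array([-0.70446643,  0.70671093, -0.05289634,  0.03858356])}
```

View pics/top0.png

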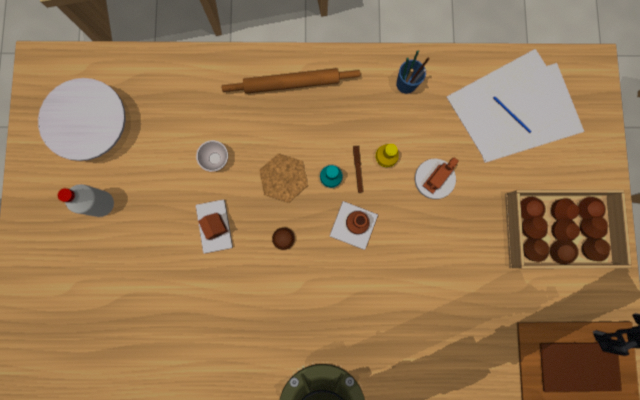

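View pics/scene0.png

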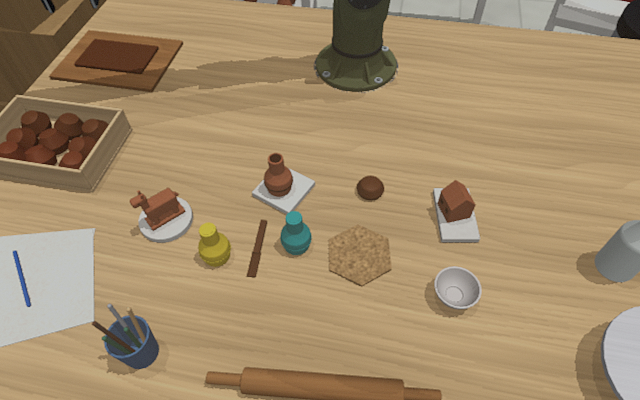

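Top view: house on oblong (214,226), cork mat (284,178), jug on square (354,225), llama on round (436,179). The jug-like things are turquoise (331,176) and yellow (388,155), which are decoys; the terracotta one at (358,220) is meant. Bowl is at (213,156), lump at (284,238) and knife at (358,170).

```bash
cat > h.py <<'E'
import numpy as np,cv2
from scipy.spatial.transform import Rotation as R
from workcell import arm
def cloud(n,p=None,d=None,c=None):
    if c is None: c=arm.camera_info(n)
    if p is None: p,d=arm.snapshot(n)
    K=c["intrinsics"];v,u=np.nonzero(d>0);z=d[v,u]
    P=np.stack([(u-K[0,2])/K[0,0]*z,(v-K[1,2])/K[1,1]*z,z],1)
    return R.from_quat(c["rotation"]).apply(P)+c["eye"],p[v,u].astype(float)
def masks(C):
    r,g,b=C.T
    white=(C.min(1)>120)&((C.max(1)-C.min(1))<45)
    terra=(r>1.6*g)&(r>60)&(b<0.8*g+25)
    return white,terra
def near(P,xy,r): return np.hypot(P[:,0]-xy[0],P[:,1]-xy[1])<r
def rect(P):
    (c,s,a)=cv2.minAreaRect((P[:,:2]*1000).astype(np.float32)); return np.round(c,1),np.round(s,1),round(a,1)
E
cat > m.py <<'E'
from h import *
for n in("scene","top"):
    P,C=cloud(n,cv2.imread(f"pics/{n}0.png")[:,:,::-1],np.load(f"pics/{n}0.npy"))
    w,t=masks(C); z=P[:,2]
    if n=="top":
        px=lambda u,v:None
    for name,xy in dict(oblong=(.31,.27),square=(.31,-.07),round=(.44,-.28),mat=(.43,.11)).items():
        N=near(P,xy,.11)
        b=P[N&w&(z>.009)&(z<.02)]
        print(n,name,"board",len(b),rect(b) if len(b)>20 else "", b[:,2].mean() if len(b) else '')
        q=P[N&t&(z>.02)]
        print("   piece",len(q),q.min(0).round(3) if len(q) else '',q.max(0).round(3) if len(q) else '')
        for lo,hi in((.02,.04),(.041,.055),(.06,.076),(.076,.09),(.095,.12)):
            k=q[(q[:,2]>lo)&(q[:,2]<hi)]
            if len(k)>10: print("    ",lo,hi,len(k),rect(k),k.mean(0).round(4))
        if name=="mat":
            k=P[N&(z>.003)&(z<.0095)]; print("  mat",len(k),rect(k),k.mean(0))
E
python3 m.py
```

```text
scene oblong board 32 (array([406.2, 271.7]), array([13.4, 76.2]), 6.9) 0.014413986159339354
   piece 0  
scene square board 12  0.014301500271834485
   piece 0  
scene round board 37 (array([ 544.3, -288.6]), array([28.6,  8.1]), 65.8) 0.014153463671413463
   piece 0  
scene mat board 0  
   piece 5 [0.416 0.078 0.024] [0.434 0.12  0.031]
  mat 172 (array([436. , 109.5]), array([207.6, 200.7]), 4.1) [0.4702552  0.10950863 0.00471569]
top oblong board 213 (array([409.8, 272.7]), array([22. , 73.9]), 10.4) 0.014910297187422716
   piece 0  
top square board 61 (array([413. , -92.8]), array([49.6,  9.6]), 69.4) 0.01478814916955234
   piece 0  
top round board 72 (array([ 541., -299.]), array([51.9, 11.5]), 81.3) 0.014471486954291976
   piece 0  
top mat board 0  
   piece 236 [0.406 0.078 0.021] [0.455 0.126 0.04 ]
     0.02 0.04 236 (array([428.2, 103.9]), array([46.5, 47.5]), 44.6) [0.4281 0.101  0.0292]
  mat 462 (array([427.4, 108.5]), array([208.4, 215.6]), 28.0) [0.43975611 0.10831011 0.00419969]
```

```bash
cat > m.py <<'E'
from h import *
I={n:cv2.imread(f"pics/{n}0.png")[:,:,::-1] for n in("scene","top")}
D={n:np.load(f"pics/{n}0.npy") for n in I}
c=arm.camera_info("top");K=c["intrinsics"]
def wxy(u,v,h=0.01):
    r=R.from_quat(c["rotation"]).apply([(u-K[0,2])/K[0,0],(v-K[1,2])/K[1,1],1]);e=c["eye"];return (e+r*(h-e[2])/r[2])[:2]
px=dict(oblong=(214,226),square=(354,225),round=(436,179),mat=(284,178))
for k,v in dict(bowl=(213,156),lump=(284,238),knife=(358,170),turq=(331,178),yel=(388,157)).items(): print(k,wxy(*v,.02).round(3))
for name,uv in px.items():
    xy=wxy(*uv);print("==",name,xy.round(3))
    for n in I:
        P,C=cloud(n,I[n],D[n]); w,t=masks(C); z=P[:,2]; N=near(P,xy,.09)
        if name=="mat":
            k=P[near(P,xy,.08)&(z>.0035)&(z<.0085)]; print(n,"mat",len(k),rect(k),k.mean(0).round(4));continue
        b=P[N&w&(z>.009)&(z<.02)]; print(n,"board",len(b),rect(b),b[:,2].mean())
        if name=="round": print(np.round(cv2.minEnclosingCircle((b[:,:2]*1000).astype(np.float32))[0]))
        q=P[near(P,xy,.075)&(t|(z>.03))&(z>.02)]
        print("   piece",len(q),q.min(0).round(3),q.max(0).round(3))
        for lo,hi in((.02,.04),(.04,.058),(.06,.076),(.076,.09),(.095,.12)):
            k=q[(q[:,2]>lo)&(q[:,2]<hi)]
            if len(k)>10: print("    ",lo,hi,len(k),rect(k),k.mean(0).round(4))
E
python3 m.py
```

```text
bowl [0.648 0.288]
lump [0.429 0.097]
knife [ 0.609 -0.099]
turq [ 0.588 -0.027]
yel [ 0.645 -0.18 ]
== oblong [0.462 0.282]
scene board 894 (array([465.9, 282.8]), array([131.2,  75.8]), 10.9) 0.0145798674443299
   piece 980 [0.429 0.243 0.02 ] [0.497 0.311 0.087]
     0.02 0.04 118 (array([479.4, 271.6]), array([70.5, 36. ]), 72.3) [0.4814 0.2737 0.0334]
     0.04 0.058 213 (array([462.8, 277.4]), array([53.3, 55.5]), 25.9) [0.4795 0.2732 0.0488]
     0.06 0.076 402 (array([462.5, 276.5]), array([54.9, 52.7]), 26.1) [0.4691 0.2723 0.0679]
     0.076 0.09 219 (array([462.9, 275.7]), array([53.5, 23.2]), 26.0) [0.4654 0.2758 0.0809]
top board 802 (array([462.6, 282.6]), array([129.2,  75.1]), 10.9) 0.014962400672226019
   piece 518 [0.426 0.242 0.031] [0.494 0.311 0.089]
     0.02 0.04 23 (array([454.2, 259.6]), array([33.9, 70.9]), 70.8) [0.4541 0.2593 0.0356]
     0.04 0.058 47 (array([459. , 276.5]), array([50.5, 53.1]), 27.2) [0.4559 0.2592 0.0501]
     0.06 0.076 255 (array([460.6, 276.6]), array([53.1, 51.3]), 24.8) [0.4611 0.2735 0.0684]
     0.076 0.09 177 (array([460.5, 276.
[... 1978 characters left out ...]
3  0.116]
     0.02 0.04 62 (array([ 585.1, -305.5]), array([31.6, 71.1]), 50.5) [ 0.5731 -0.2894  0.0243]
     0.04 0.058 30 (array([ 587.6, -292.1]), array([26.1, 67.5]), 77.9) [ 0.5769 -0.2887  0.0527]
     0.06 0.076 295 (array([ 585.3, -305.9]), array([32.2, 70.9]), 51.3) [ 0.5834 -0.3034  0.0718]
     0.076 0.09 28 (array([ 587.7, -308.4]), array([24.9, 55.6]), 51.9) [ 0.5936 -0.3116  0.0789]
     0.095 0.12 88 (array([ 612.2, -327.3]), array([18.7, 29.8]), 53.8) [ 0.6116 -0.3265  0.1039]
== mat [0.59  0.099]
scene mat 2557 (array([590.8, 103.3]), array([133.6, 138.3]), 59.5) [0.5971 0.1019 0.0057]
top mat 1334 (array([591.4,  99.7]), array([156. , 145.2]), 61.3) [0.5927 0.1009 0.0059]
```

Emit:
play_rows --pt "-1 1 -0.97 0.1 0" --pt "-1 1 -0.97 0.1 0" --pt "-1 1 -0.97 0.1 0" --pt "-1 1 -0.97 0.1 0" --pt "-1 1 -0.97 0.1 0" --squeeze 50

```text
time: 0.52
tool_pos: [0.2886, -0.4796, 0.2297]
tcp_rot: [0.984, 0.178, -0.003, -0.002]
force: [0.5, -0.2, 0.9]
opening: 0.0853
```

Emit:
play_rows --pt "-1 1 -0.97 0.1 0" --pt "-1 1 -0.97 0.1 0" --pt "-1 1 -0.97 0.1 0" --pt "-1 1 -0.97 0.1 0" --pt "-1 1 -0.97 0.1 0"

```text
time: 0.93
tool_pos: [0.349, -0.346, 0.2169]
tcp_rot: [0.984, 0.177, -0.004, -0.004]
force: [0.5, -0.3, -0.5]
opening: 0.0859
```

```bash
cat > go.py <<'E'
# go.py x y z [jawdeg]: units to target in tool axes
import sys
from h import *
a=list(map(float,sys.argv[1:])); s=arm.state(); r=R.from_quat(s["tcp_rot"]); M=r.as_matrix()
d=np.array(a[:3])-s["tool_pos"]; jaw=np.degrees(np.arctan2(M[1,1],M[0,1]))
print("t",round(s["time"],2),"tcp",s["tool_pos"].round(4),"jaw",round(jaw,1),"tilt z",M[:,2].round(3),"open",round(s["opening"],4),"F",s["force"].round(1),"q7",round(s["qpos"][6],2))
print("units",(M.T@d/.02).round(2), "err mm",(d*1000).round(1), "spin",round(-((a[3]-jaw+90)%180-90)/5,2) if len(a)>3 else "")
E
python3 go.py .469 -.0925 .20
```

```text
t 0.93 tcp [ 0.349  -0.346   0.2169] jaw -69.6 tilt z [-0.009  0.006 -1.   ] open 0.0859 F [ 0.5 -0.3 -0.5] q7 -0.49
units [10.05 -9.78  0.86] err mm [120.  253.5 -16.9] spin
```

Emit:
play_rows --pt "-1 1 -0.97 0 0" --pt "-1 1 -0.97 0 0" --pt "-1 1 -0.97 0 0" --pt "-1 1 -0.97 0 0" --pt "-1 1 -0.97 0 0"

```text
time: 1.35
tool_pos: [0.4091, -0.2123, 0.2148]
tcp_rot: [0.984, 0.177, -0.006, -0.005]
force: [0.4, 0.3, 0.3]
opening: 0.0852
```

Emit:
play_rows --pt "-1 1 -0.97 0 0" --pt "-1 1 -0.97 0 0" --pt "-1 1 -0.97 0 0" --pt "-1 0.5 -0.5 0 0" --pt "-1 0.2 -0.2 0 0"

```text
time: 1.77
tool_pos: [0.455, -0.1079, 0.2138]
tcp_rot: [0.983, 0.181, -0.006, -0.006]
force: [-0.9, -0.4, 0.6]
opening: 0.0854
```

```bash
python3 go.py .469 -.0925 .16
python3 - <<'E'
from h import *
i=arm.camera_info("wrist");p,d=arm.snapshot("wrist");cv2.imwrite("pics/w1.png",p[:,:,::-1])
P,C=cloud("wrist",p,d,i); k=P[near(P,(.469,-.0925),.05)&(P[:,2]>.095)&(P[:,2]<.12)]
print(len(k),rect(k) if len(k) else '')
k=P[(P[:,2]>.011)&(P[:,2]<.019)&masks(C)[0]&near(P,(.465,-.0855),.09)];print(len(k),rect(k) if len(k) else '')
E
```

```text
t 1.77 tcp [ 0.455  -0.1079  0.2138] jaw -69.2 tilt z [-0.014  0.009 -1.   ] open 0.0854 F [-0.9 -0.4  0.6] q7 -1.01
units [ 0.95 -0.44  2.69] err mm [ 14.   15.4 -53.8] spin 
1417 (array([469.3, -94.2]), array([31.5, 31. ]), 75.7)
5560 (array([463.9, -86.5]), array([ 99.7, 100.2]), 68.4)
```

Emit:
play_rows --pt "-1 0.45 -0.2 0.7 0" --pt "-1 0.35 -0.15 0.7 0" --pt "-1 0.15 0 0.7 0" --pt "-1 0 0 0.6 0" --pt "-1 0 0 0 0"

```text
time: 2.23
tool_pos: [0.469, -0.0984, 0.1577]
tcp_rot: [0.984, 0.179, -0.006, -0.004]
force: [-0.4, 0.2, -0.8]
opening: 0.0852
```

```bash
python3 go.py .469 -.094 .088
```

```text
t 2.23 tcp [ 0.469  -0.0984  0.1577] jaw -69.4 tilt z [-0.014  0.006 -1.   ] open 0.0852 F [-0.4  0.2 -0.8] q7 -1.08
units [ 0.12 -0.17  3.49] err mm [  0.    4.4 -69.7] spin
```

Emit:
play_rows --pt "-1 0.1 -0.15 0.7 0" --pt "-1 0 0 0.8 0" --pt "-1 0 0 0.8 0" --pt "-1 0 0 0.7 0" --pt "-1 0 0 0.4 0"

```text
time: 2.65
tool_pos: [0.4691, -0.1021, 0.0905]
tcp_rot: [0.985, 0.174, -0.005, -0.002]
force: [-0.3, 0.2, -0.4]
opening: 0.0853
```

Emit:
play_rows --pt "1 0 0 0 0" --pt "1 0 0 0 0" --pt "1 0 0 0 0" --pt "1 0 0 0 0" --pt "1 0 0 0 0"

```text
time: 3.07
tool_pos: [0.4687, -0.1041, 0.0919]
tcp_rot: [0.985, 0.173, -0.006, -0.002]
force: [-0.1, 1.6, -2.4]
opening: 0.031
```

```bash
python3 go.py .591 .101 .20
```

```text
t 3.07 tcp [ 0.4687 -0.1041  0.0919] jaw -70.1 tilt z [-0.012  0.002 -1.   ] open 0.031 F [-0.1  1.6 -2.4] q7 -1.13
units [ 9.18 -7.6  -5.46] err mm [122.3 205.1 108.1] spin
```

Emit:
play_rows --pt "1 0 0 -0.6 0" --pt "1 0 0 -1 0" --pt "1 0 0 -1 0" --pt "1 0 0 -1 0" --pt "1 0 0 -1 0"

```text
time: 3.48
tool_pos: [0.4655, -0.1041, 0.1829]
tcp_rot: [0.985, 0.173, -0.01, -0.004]
force: [-0.2, 0.8, -2.7]
opening: 0.0311
```

```bash
python3 go.py .591 .101 .20;  python3 - <<'E'
from h import *
p,d=arm.snapshot("scene");cv2.imwrite("pics/s1.png",cv2.resize(p[60:320,160:480,::-1],None,fx=2,fy=2))
E
```

```text
t 3.48 tcp [ 0.4655 -0.1041  0.1829] jaw -70.0 tilt z [-0.022  0.004 -1.   ] open 0.0311 F [-0.2  0.8 -2.7] q7 -1.07
units [ 9.38 -7.5  -0.95] err mm [125.5 205.1  17.1] spin
```

View pics/s1.png

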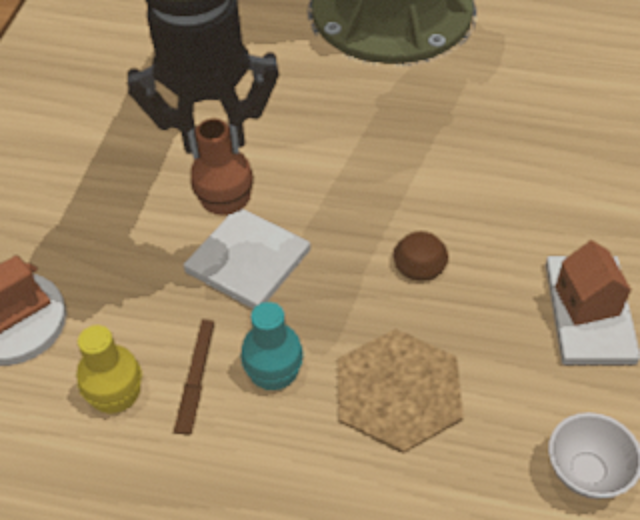

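Jug is held upright and clear of the square board (crop pixel (220,170)). Moving on to the mat.

Emit:
play_rows --pt "1 0.9 -0.75 -0.4 0" --pt "1 0.95 -0.75 -0.2 0" --pt "1 0.95 -0.75 -0.2 0" --pt "1 0.95 -0.75 0 0" --pt "1 0.95 -0.75 0 0"

```text
time: 3.95
tool_pos: [0.5323, -0.0079, 0.2038]
tcp_rot: [0.986, 0.166, -0.006, 0.003]
force: [0.6, -0.6, -1.8]
opening: 0.0305
```

Emit:
play_rows --pt "1 0.9 -0.75 0 0" --pt "1 0.95 -0.75 0 0" --pt "1 0.95 -0.75 0 0" --pt "1 0.9 -0.75 0 0" --pt "1 0.5 -0.4 0 0"

```text
time: 4.37
tool_pos: [0.5919, 0.0897, 0.1993]
tcp_rot: [0.986, 0.167, -0.006, 0.003]
force: [-0.1, 1.6, -2.7]
opening: 0.031
```

```bash
python3 go.py .591 .101 .084
```

```text
t 4.37 tcp [0.5919 0.0897 0.1993] jaw -70.8 tilt z [-0.011 -0.008 -1.   ] open 0.031 F [-0.1  1.6 -2.7] q7 -1.59
units [ 0.22 -0.57  5.76] err mm [  -0.9   11.3 -115.3] spin
```

Emit:
play_rows --pt "1 0.1 -0.3 0.6 0" --pt "1 0.1 -0.2 0.9 0" --pt "1 0 -0.1 1 0" --pt "1 0 0 1 0" --pt "1 0 0 0.9 0"

```text
time: 4.78
tool_pos: [0.5922, 0.1067, 0.1065]
tcp_rot: [0.986, 0.17, -0.003, 0.002]
force: [0.2, -0.5, -4.1]
opening: 0.031
```

```bash
python3 go.py .591 .101 .084
```

```text
t 4.78 tcp [0.5922 0.1067 0.1065] jaw -70.5 tilt z [-0.005 -0.006 -1.   ] open 0.031 F [ 0.2 -0.5 -4.1] q7 -1.66
units [-0.14  0.25  1.13] err mm [ -1.2  -5.7 -22.5] spin
```

Emit:
play_rows --pt "1 0 0.1 0.4 0" --pt "1 0 0.1 0.3 0" --pt "1 0 0 0.2 0" --pt "1 0 0 0.1 0" --pt "1 0 0 0.05 0"

```text
time: 5.2
tool_pos: [0.5894, 0.1009, 0.0828]
tcp_rot: [0.986, 0.169, -0.007, 0.003]
force: [1.0, -0.0, -3.5]
opening: 0.0306
```

```bash
python3 go.py .591 .101 .083
```

```text
t 5.2 tcp [0.5894 0.1009 0.0828] jaw -70.6 tilt z [-0.013 -0.008 -1.   ] open 0.0306 F [ 1.  -0.  -3.5] q7 -1.67
units [ 0.08  0.02 -0.01] err mm [1.6 0.1 0.2] spin
```

Emit:
play_rows --pt "1 0 0 0.1 0" --pt "1 0 0 0.1 0" --pt "1 0 0 0.05 0" --pt "1 0 0 0 0" --pt "1 0 0 0 0"

```text
time: 5.62
tool_pos: [0.5916, 0.1002, 0.0826]
tcp_rot: [0.986, 0.168, -0.004, 0.004]
force: [-0.5, 0.4, -2.9]
opening: 0.0312
```

Emit:
play_rows --pt "1 0 0 0.2 0" --pt "1 0 0 0.2 0" --pt "1 0 0 0.2 0" --pt "1 0 0 0.1 0" --pt "1 0 0 0 0"

```text
time: 6.03
tool_pos: [0.5932, 0.1016, 0.0828]
tcp_rot: [0.986, 0.168, -0.003, 0.006]
force: [0.3, 0.1, -2.7]
opening: 0.0312
```

Run:
```python
from h import *
p,d=arm.snapshot("scene");cv2.imwrite("pics/s2.png",cv2.resize(p[140:300,250:450,::-1],None,fx=4,fy=4,interpolation=cv2.INTER_CUBIC)[:600])
print(arm.state()["tool_pos"],arm.state()["force"])
P,C=cloud("scene",p,d);t=masks(C)[1]
q=P[near(P,(.592,.101),.05)&t&(P[:,2]>.005)];print(len(q),q.min(0),q.max(0))
```

```text
[0.59333729 0.10150695 0.08265107] [-0.58340527 -0.55989267 -1.59841234]
123 [0.58744259 0.07779571 0.01321326] [0.62751445 0.13275147 0.1044126 ]
```

View pics/s2.png

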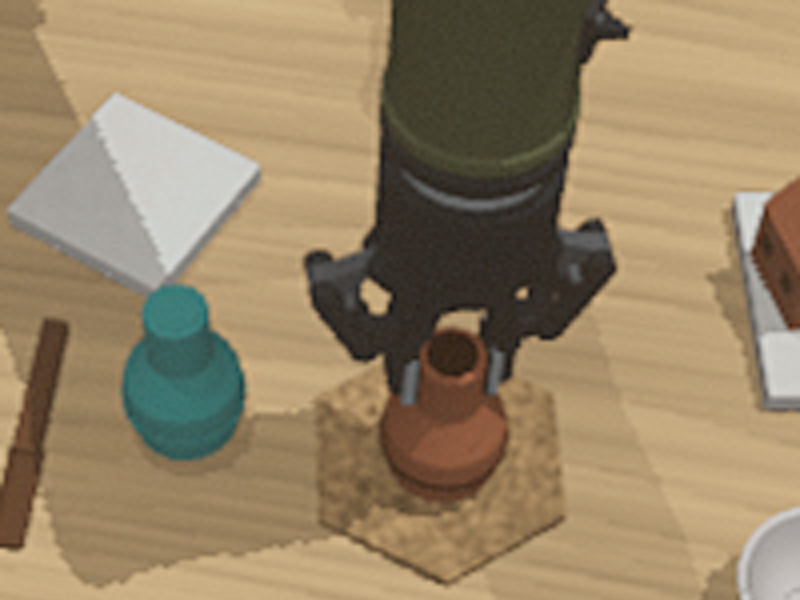

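The jug stands at the mat's centre in the crop (450,490), with its top at about 0.10 m, so it is on the cork. Releasing it.

Emit:
play_rows --pt "0.2 0 0 0 0" --pt "0 0 0 0 0" --pt "-0.4 0 0 0 0" --pt "-1 0 0 0 0" --pt "-1 0 0 0 0"

```text
time: 6.5
tool_pos: [0.5945, 0.1009, 0.0818]
tcp_rot: [0.986, 0.167, -0.002, 0.006]
force: [-0.1, -0.3, -0.1]
opening: 0.0769
```

Emit:
play_rows --pt "-1 0 0 -0.5 0" --pt "-1 0 0 -1 0" --pt "-1 0 0 -1 0" --pt "-1 0 0 -1 0" --pt "-1 0 0 -1 0"

```text
time: 6.92
tool_pos: [0.5914, 0.1012, 0.1717]
tcp_rot: [0.986, 0.167, -0.007, 0.005]
force: [0.2, -0.1, 0.5]
opening: 0.0851
```

```bash
cat > look.py <<'E'
# look.py cam x y r name zlo zhi : rects of points in height band
import sys
from h import *
cam,x,y,r=sys.argv[1],*map(float,sys.argv[2:5]); i=arm.camera_info(cam); p,d=arm.snapshot(cam)
P,C=cloud(cam,p,d,i); q=P[near(P,(x,y),r)]; 
for a in sys.argv[5:]:
    lo,hi=map(float,a.split(":")); k=q[(q[:,2]>lo)&(q[:,2]<hi)]
    if len(k)>8: print(a,len(k),rect(k),k.mean(0).round(4))
E
python3 look.py scene .592 .101 .04 .085:.11; python3 go.py .462 .276 .16 -64
```

```text
.085:.11 273 (array([599. , 102.8]), array([30.9, 30.6]), 52.5) [0.6013 0.1031 0.0986]
t 6.97 tcp [0.5939 0.1021 0.1765] jaw -70.7 tilt z [-0.005 -0.011 -1.   ] open 0.0857 F [2.1 0.2 3. ] q7 -1.63
units [ -3.35 -10.39   0.76] err mm [-131.9  173.9  -16.5] spin -1.34
```

Emit:
play_rows --pt "-1 -0.3 -1 -0.2 0" --pt "-1 -0.32 -1 0 0" --pt "-1 -0.32 -1 0 0" --pt "-1 -0.32 -1 0 0" --pt "-1 -0.32 -1 0 0"

```text
time: 7.38
tool_pos: [0.5358, 0.184, 0.1867]
tcp_rot: [0.987, 0.162, 0.003, 0.006]
force: [0.8, -0.1, 0.3]
opening: 0.0851
```

Emit:
play_rows --pt "-1 -0.32 -1 0 0" --pt "-1 -0.32 -1 0 0" --pt "-1 -0.32 -1 0 0" --pt "-1 -0.32 -0.9 0 -0.7" --pt "-1 -0.2 -0.4 0 -0.6"

```text
time: 7.8
tool_pos: [0.4758, 0.2628, 0.1896]
tcp_rot: [0.975, 0.221, 0.005, 0.006]
force: [0.6, 0.3, 0.1]
opening: 0.0853
```

```bash
python3 go.py .462 .276 .16 -64; python3 look.py wrist .462 .276 .05 .065:.1 .04:.1 ; python3 look.py wrist .465 .283 .075 .009:.02
```

```text
t 7.8 tcp [0.4758 0.2628 0.1896] jaw -64.5 tilt z [ 0.012 -0.01  -1.   ] open 0.0853 F [0.6 0.3 0.1] q7 -1.82
units [-0.35 -0.91  1.46] err mm [-13.8  13.2 -29.6] spin -0.09
.065:.1 3207 (array([460.5, 276.9]), array([52.5, 44.7]), 26.0) [0.4622 0.2769 0.0759]
.04:.1 4155 (array([460.4, 277. ]), array([52.5, 51.9]), 25.8) [0.4637 0.2775 0.0722]
.009:.02 5503 (array([463.2, 282.5]), array([129.8,  76.3]), 10.7) [0.4806 0.2902 0.015 ]
```

Emit:
play_rows --pt "-1 -0.25 -0.5 0.5 0" --pt "-1 -0.15 -0.35 0.5 0" --pt "-1 0 -0.15 0.5 0" --pt "-1 0 0 0.5 0" --pt "-1 0 0 0 0"

```text
time: 8.32
tool_pos: [0.4617, 0.2745, 0.1454]
tcp_rot: [0.976, 0.216, 0.006, 0.007]
force: [-0.1, -1.1, 0.0]
opening: 0.0854
```

```bash
python3 go.py .4605 .277 .04 -64
```

```text
t 8.32 tcp [0.4617 0.2745 0.1454] jaw -65.1 tilt z [ 0.014 -0.012 -1.   ] open 0.0854 F [-0.1 -1.1  0. ] q7 -1.89
units [-0.04 -0.23  5.27] err mm [  -1.2    2.5 -105.4] spin -0.22
```

Emit:
play_rows --pt "-1 0 -0.1 0.6 -0.2" --pt "-1 0 -0.05 0.8 0" --pt "-1 0 0 0.8 0" --pt "-1 0 0 0.8 0" --pt "-1 0 0 0.5 0"

```text
time: 8.73
tool_pos: [0.4638, 0.2753, 0.0703]
tcp_rot: [0.975, 0.224, 0.006, 0.007]
force: [-0.2, 0.7, 0.2]
opening: 0.0852
```

```bash
python3 go.py .4605 .277 .04 -64
```

```text
t 8.73 tcp [0.4638 0.2753 0.0703] jaw -64.1 tilt z [ 0.016 -0.011 -1.   ] open 0.0852 F [-0.2  0.7  0.2] q7 -1.95
units [-0.12 -0.18  1.51] err mm [ -3.3   1.7 -30.3] spin -0.03
```

Emit:
play_rows --pt "-1 -0.1 -0.1 0.5 0" --pt "-1 -0.05 -0.1 0.5 0" --pt "-1 0 0 0.4 0" --pt "-1 0 0 0.2 0" --pt "-1 0 0 0 0"

```text
time: 9.15
tool_pos: [0.4582, 0.2761, 0.0319]
tcp_rot: [0.975, 0.224, 0.004, 0.007]
force: [-0.0, -0.8, -0.5]
opening: 0.0856
```

```bash
python3 go.py .4605 .277 .04 -64
```

```text
t 9.15 tcp [0.4582 0.2761 0.0319] jaw -64.1 tilt z [ 0.011 -0.013 -1.   ] open 0.0856 F [-0.  -0.8 -0.5] q7 -2.0
units [ 0.12  0.01 -0.41] err mm [2.3 0.9 8.1] spin -0.03
```

Emit:
play_rows --pt "-1 0.05 0 -0.3 0" --pt "-0.5 0 0 0 0" --pt "0 0 0 0 0" --pt "0.4 0 0 0 0" --pt "1 0 0 0 0"

```text
time: 9.57
tool_pos: [0.4612, 0.2778, 0.0412]
tcp_rot: [0.975, 0.224, 0.006, 0.007]
force: [-0.4, -0.3, -2.7]
opening: 0.0516
```

Emit:
play_rows --pt "1 0 0 0 0" --pt "1 0 0 0 0" --pt "1 0 0 0 0" --pt "1 0 0 0 0" --pt "1 0 0 0 0"

```text
time: 9.98
tool_pos: [0.4607, 0.277, 0.0408]
tcp_rot: [0.975, 0.223, 0.006, 0.007]
force: [-0.3, 0.0, -1.8]
opening: 0.0509
```

```bash
python3 go.py .4605 .277 .04 -64
```

```text
t 9.98 tcp [0.4607 0.277  0.0408] jaw -64.2 tilt z [ 0.015 -0.012 -1.   ] open 0.0509 F [-0.3  0.  -1.8] q7 -1.99
units [-0.01 -0.01  0.04] err mm [-0.2  0.  -0.8] spin -0.03
```

Emit:
play_rows --pt "1 0 0 -0.6 0" --pt "1 0 0 -1 0" --pt "1 0 0 -1 0" --pt "1 0 0 -1 0" --pt "1 0 0 -1 0"

```text
time: 10.4
tool_pos: [0.4551, 0.2762, 0.1332]
tcp_rot: [0.974, 0.224, -0.0, 0.008]
force: [0.7, 0.2, -1.5]
opening: 0.0514
```

Emit:
play_rows --pt "1 0 0 -0.8 -0.8" --pt "1 0 0 -0.2 -1" --pt "1 0 0 0 -1" --pt "1 0 0 0 -1" --pt "1 0 0 0 -1"

```text
time: 10.82
tool_pos: [0.4571, 0.2799, 0.1648]
tcp_rot: [0.902, 0.431, 0.005, 0.009]
force: [-0.0, -0.6, -2.9]
opening: 0.0512
```

Emit:
play_rows --pt "1 0 0 0 -1" --pt "1 0 0 0 -1" --pt "1 0 0 0 -1" --pt "1 0 0 0 -0.7" --pt "1 0 0 0 0"

```text
time: 11.23
tool_pos: [0.4564, 0.2809, 0.1694]
tcp_rot: [0.815, 0.579, 0.004, 0.01]
force: [0.9, -0.1, -2.3]
opening: 0.0514
```

```bash
python3 go.py .4645 -.086 .16 -21.4
```

```text
t 11.23 tcp [0.4564 0.2809 0.1694] jaw -19.2 tilt z [ 0.019 -0.012 -1.   ] open 0.0514 F [ 0.9 -0.1 -2.3] q7 -1.12
units [-17.19   6.4    0.69] err mm [   8.1 -366.9   -9.4] spin 0.44
```

Emit:
play_rows --pt "1 -0.95 0.37 0 0.2" --pt "1 -0.95 0.37 0 0" --pt "1 -0.95 0.37 0 0" --pt "1 -0.95 0.37 0 0" --pt "1 -0.95 0.37 0 0"

```text
time: 11.65
tool_pos: [0.4564, 0.1833, 0.1734]
tcp_rot: [0.819, 0.573, 0.007, 0.008]
force: [0.4, -0.1, -2.0]
opening: 0.0514
```

Emit:
play_rows --pt "1 -0.95 0.37 0 0" --pt "1 -0.95 0.37 0 0" --pt "1 -0.95 0.37 0 0" --pt "1 -0.95 0.37 0 0" --pt "1 -0.95 0.37 0 0"

```text
time: 12.07
tool_pos: [0.4572, 0.0779, 0.1771]
tcp_rot: [0.821, 0.57, 0.008, 0.01]
force: [0.0, -0.7, -1.9]
opening: 0.0512
```

```bash
python3 go.py .4645 -.086 .16 -21.4
```

```text
t 12.07 tcp [0.4572 0.0779 0.1771] jaw -20.4 tilt z [ 0.024 -0.007 -1.   ] open 0.0512 F [ 0.  -0.7 -1.9] q7 -0.57
units [-7.55  3.18  0.92] err mm [   7.3 -163.9  -17.1] spin 0.19
```

Emit:
play_rows --pt "1 -0.95 0.4 0 0.2" --pt "1 -0.95 0.4 0 0" --pt "1 -0.95 0.4 0 0" --pt "1 -0.95 0.4 0 0" --pt "1 -0.95 0.4 0 0"

```text
time: 12.48
tool_pos: [0.4589, -0.0286, 0.1813]
tcp_rot: [0.828, 0.56, 0.009, 0.012]
force: [0.6, -0.3, -2.4]
opening: 0.0518
```

Emit:
play_rows --pt "1 -0.95 0.4 0.2 0" --pt "1 -0.8 0.35 0.4 0" --pt "1 -0.5 0.2 0.4 0" --pt "1 -0.2 0.1 0.3 0" --pt "1 0 0 0 0"

```text
time: 12.9
tool_pos: [0.4609, -0.0883, 0.1575]
tcp_rot: [0.832, 0.555, 0.01, 0.014]
force: [-0.9, -0.4, -2.5]
opening: 0.0512
```

```bash
python3 go.py .4645 -.086 .10 -21.4
```

```text
t 12.9 tcp [ 0.4609 -0.0883  0.1575] jaw -22.6 tilt z [ 0.031 -0.012 -0.999] open 0.0512 F [-0.9 -0.4 -2.5] q7 -0.26
units [0.17 0.03 2.88] err mm [  3.6   2.3 -57.5] spin -0.24
```

Emit:
play_rows --pt "1 0.1 0 0.4 -0.2" --pt "1 0.05 0.05 0.6 0" --pt "1 0 0 0.8 0" --pt "1 0 0 0.8 0" --pt "1 0 0 0.6 0"

```text
time: 13.32
tool_pos: [0.4686, -0.08, 0.0935]
tcp_rot: [0.824, 0.566, 0.013, 0.016]
force: [-0.6, -0.8, -2.2]
opening: 0.0513
```

```bash
python3 go.py .4645 -.086 .042 -21.4
```

```text
t 13.32 tcp [ 0.4686 -0.08    0.0935] jaw -21.0 tilt z [ 0.039 -0.011 -0.999] open 0.0513 F [-0.6 -0.8 -2.2] q7 -0.32
units [-0.36 -0.19  2.57] err mm [ -4.1  -6.  -51.5] spin 0.07
```

Emit:
play_rows --pt "1 -0.2 -0.05 0.4 0" --pt "1 -0.2 -0.05 0.5 0" --pt "1 -0.05 0 0.5 0" --pt "1 -0.05 0 0.4 0" --pt "1 0 0 0 0"

```text
time: 13.73
tool_pos: [0.463, -0.0846, 0.0522]
tcp_rot: [0.822, 0.569, 0.012, 0.013]
force: [-0.1, 0.4, -2.7]
opening: 0.0514
```

```bash
python3 go.py .4645 -.086 .042 -21.4
```

```text
t 13.73 tcp [ 0.463  -0.0846  0.0522] jaw -20.6 tilt z [ 0.035 -0.008 -0.999] open 0.0514 F [-0.1  0.4 -2.7] q7 -0.34
units [-0.04  0.08  0.51] err mm [  1.5  -1.4 -10.2] spin 0.17
```

Emit:
play_rows --pt "1 -0.05 0.05 0.2 0.1" --pt "1 0 0 0.2 0" --pt "1 0 0 0.1 0" --pt "1 0 0 0.1 0" --pt "1 0 0 0 0"

```text
time: 14.15
tool_pos: [0.4658, -0.0865, 0.0415]
tcp_rot: [0.825, 0.565, 0.013, 0.014]
force: [-0.2, -0.3, -2.3]
opening: 0.0515
```

```bash
python3 go.py .4645 -.086 .041 -21.4
```

```text
t 14.15 tcp [ 0.4658 -0.0865  0.0415] jaw -21.2 tilt z [ 0.037 -0.009 -0.999] open 0.0515 F [-0.2 -0.3 -2.3] q7 -0.36
units [-0.   -0.07  0.02] err mm [-1.3  0.5 -0.5] spin 0.05
```

Emit:
play_rows --pt "1 0 0 0.15 0" --pt "1 0 0 0.15 0" --pt "1 0 0 0.1 0" --pt "1 0 0 0 0" --pt "1 0 0 0 0"

```text
time: 14.57
tool_pos: [0.4676, -0.0867, 0.0424]
tcp_rot: [0.825, 0.565, 0.01, 0.015]
force: [0.6, 0.2, -3.2]
opening: 0.0512
```

Emit:
play_rows --pt "-0.3 0 0 0 0" --pt "-0.5 0 0 0 0" --pt "-0.7 0 0 0 0" --pt "-1 0 0 0 0" --pt "-1 0 0 0 0"

```text
time: 14.98
tool_pos: [0.4692, -0.0872, 0.0427]
tcp_rot: [0.825, 0.565, 0.011, 0.016]
force: [0.0, 0.2, -0.1]
opening: 0.0856
```

```bash
python3 go.py .4645 -.086 .041 -21.4
```

```text
t 14.98 tcp [ 0.4692 -0.0872  0.0427] jaw -21.2 tilt z [ 0.037 -0.015 -0.999] open 0.0856 F [ 0.   0.2 -0.1] q7 -0.38
units [-0.03 -0.24  0.08] err mm [-4.7  1.2 -1.7] spin 0.03
```

Emit:
play_rows --pt "-1 0 -0.1 -0.5 0" --pt "-1 0 0 -1 0" --pt "-1 0 0 -1 0" --pt "-1 0 0 -1 0" --pt "-1 0 0 -1 0"

```text
time: 15.4
tool_pos: [0.4595, -0.0834, 0.133]
tcp_rot: [0.825, 0.565, 0.008, 0.011]
force: [-0.5, 0.5, 0.0]
opening: 0.0853
```

Emit:
play_rows --pt "-1 0 0 -1 0" --pt "-1 0 0 -0.8 0" --pt "-1 0 0 0 0" --pt "-1 0 0 0 0" --pt "-1 0 0 0 0"

```text
time: 15.82
tool_pos: [0.4606, -0.0825, 0.1779]
tcp_rot: [0.824, 0.566, 0.011, 0.016]
force: [0.2, -0.1, 0.6]
opening: 0.0854
```

```bash
python3 look.py wrist .465 -.086 .05 .065:.1 .04:.1;python3 look.py wrist .465 -.086 .09 .009:.02;  python3 go.py .586 -.3055 .18 51.6
```

```text
.065:.1 3563 (array([467. , -86.9]), array([52.5, 44. ]), 68.8) [ 0.4672 -0.0851  0.0758]
.04:.1 4547 (array([467.2, -87. ]), array([52.5, 52.3]), 68.9) [ 0.4675 -0.0837  0.0722]
.009:.02 6007 (array([482. , -93.4]), array([ 99.5, 139.3]), 68.6) [ 0.4636 -0.0728  0.015 ]
t 15.92 tcp [ 0.4601 -0.0824  0.177 ] jaw -21.1 tilt z [ 0.035 -0.013 -0.999] open 0.0852 F [-0.3 -0.4 -0.2] q7 -0.23
units [-8.14  9.89  0.21] err mm [ 125.9 -223.1    3. ] spin -14.54
```

Emit:
play_rows --pt "-1 -0.8 0.98 0 0" --pt "-1 -0.8 0.98 0 0" --pt "-1 -0.8 0.98 0 0" --pt "-1 -0.8 0.98 0 0" --pt "-1 -0.8 0.98 0 0"

```text
time: 16.33
tool_pos: [0.5208, -0.1889, 0.1745]
tcp_rot: [0.821, 0.57, 0.007, 0.011]
force: [-0.2, 0.3, 0.6]
opening: 0.0854
```

Emit:
play_rows --pt "-1 -0.8 0.98 0 0" --pt "-1 -0.8 0.98 0 0" --pt "-1 -0.8 0.98 0 0" --pt "-1 -0.6 0.8 0 0" --pt "-1 -0.2 0.4 0 -0.5"

```text
time: 16.75
tool_pos: [0.5752, -0.2852, 0.167]
tcp_rot: [0.81, 0.587, 0.004, 0.005]
force: [-0.7, -1.1, 0.4]
opening: 0.0852
```

Emit:
play_rows --pt "-1 0 0 0 -1" --pt "-1 0 0 0 -1" --pt "-1 0 0 0 -1" --pt "-1 0 0 0 -1" --pt "-1 0 0 0 -1"

```text
time: 17.17
tool_pos: [0.5728, -0.2875, 0.1562]
tcp_rot: [0.658, 0.753, 0.003, -0.002]
force: [0.7, -1.0, -0.0]
opening: 0.0853
```

Emit:
play_rows --pt "-1 0 0 0 -1" --pt "-1 0 0 0 -1" --pt "-1 0 0 0 -1" --pt "-1 0 0 0 -1" --pt "-1 0 0 0 -1"

```text
time: 17.58
tool_pos: [0.5692, -0.2854, 0.1468]
tcp_rot: [0.469, 0.883, 0.004, -0.009]
force: [-0.3, 0.1, 0.6]
opening: 0.0853
```

```bash
python3 go.py .586 -.3055 .18 51.6
```

```text
t 17.58 tcp [ 0.5692 -0.2854  0.1468] jaw 34.1 tilt z [-0.011  0.016 -1.   ] open 0.0853 F [-0.3  0.1  0.6] q7 0.83
units [-1.27  0.13 -1.69] err mm [ 16.8 -20.1  33.2] spin -3.5
```

Emit:
play_rows --pt "-1 -0.3 0 -0.6 -0.9" --pt "-1 -0.3 0 -0.5 -0.9" --pt "-1 -0.3 0 -0.5 -0.9" --pt "-1 -0.3 0 -0.3 -0.7" --pt "-1 0 0 0 0"

```text
time: 18.0
tool_pos: [0.5819, -0.3022, 0.1755]
tcp_rot: [0.323, 0.946, 0.008, -0.016]
force: [0.0, 0.0, 0.9]
opening: 0.0854
```

```bash
python3 look.py wrist .587 -.307 .06 .06:.0755 .02:.055 .095:.12;python3 look.py wrist .588 -.307 .065 .009:.0175;  python3 go.py .586 -.3055 .18 51.6
```

```text
.06:.0755 3159 (array([ 583. , -305.9]), array([32. , 72.4]), 50.9) [ 0.5817 -0.305   0.0724]
.02:.055 343 (array([ 561.4, -288.3]), array([34.7, 11.7]), 50.7) [ 0.5601 -0.2875  0.0266]
.095:.12 1019 (array([ 611.1, -329.1]), array([20.2, 29. ]), 53.8) [ 0.6096 -0.3277  0.1038]
.009:.0175 6161 (array([ 586.7, -307.6]), array([109.5, 104.7]), 49.1) [ 0.5835 -0.3046  0.015 ]
t 18.1 tcp [ 0.5809 -0.3012  0.1745] jaw 52.1 tilt z [-0.027  0.027 -0.999] open 0.0853 F [0.2 0.9 0.3] q7 1.14
units [-0.32 -0.01 -0.29] err mm [ 5.1 -4.3  5.5] spin 0.1
```

Emit:
play_rows --pt "-1 -0.15 0 0.4 0" --pt "-1 -0.1 0 0.6 0" --pt "-1 0 0 0.7 0" --pt "-1 0 0 0.5 0" --pt "-1 0 0 0 0"

```text
time: 18.52
tool_pos: [0.5813, -0.3011, 0.122]
tcp_rot: [0.326, 0.945, 0.009, -0.02]
force: [-1.0, -0.5, -0.2]
opening: 0.0851
```

```bash
python3 go.py .584 -.306 .062 51.6;python3 look.py wrist .587 -.307 .06 .019:.026
```

```text
t 18.52 tcp [ 0.5813 -0.3011  0.122 ] jaw 51.9 tilt z [-0.033  0.03  -0.999] open 0.0851 F [-1.  -0.5 -0.2] q7 1.12
units [-0.39 -0.12  2.98] err mm [  2.7  -4.9 -60. ] spin 0.06
.019:.026 508 (array([ 561.8, -288.6]), array([35.3, 12.8]), 50.7) [ 0.5601 -0.2874  0.0228]
```

Emit:
play_rows --pt "-1 -0.2 -0.05 0.4 0" --pt "-1 -0.15 -0.05 0.5 0" --pt "-1 -0.1 0 0.5 0" --pt "-1 -0.05 0 0.4 0" --pt "-1 0 0 0 0"

```text
time: 18.98
tool_pos: [0.5881, -0.3089, 0.0833]
tcp_rot: [0.327, 0.945, 0.009, -0.019]
force: [-1.0, -1.1, -0.7]
opening: 0.0856
```

```bash
python3 go.py .584 -.3065 .062 51.6
```

```text
t 18.98 tcp [ 0.5881 -0.3089  0.0833] jaw 51.9 tilt z [-0.031  0.029 -0.999] open 0.0856 F [-1.  -1.1 -0.7] q7 1.11
units [ 0.19 -0.04  1.07] err mm [ -4.1   2.4 -21.3] spin 0.05
```

Emit:
play_rows --pt "-1 0.15 0 0.3 0" --pt "-1 0.05 0 0.3 0" --pt "-1 0 0 0.15 0" --pt "-1 0 0 0.1 0" --pt "-1 0 0 0 0"

```text
time: 19.4
tool_pos: [0.5841, -0.3053, 0.0644]
tcp_rot: [0.326, 0.945, 0.009, -0.019]
force: [0.1, -0.3, -0.5]
opening: 0.0855
```

```bash
python3 go.py .584 -.3065 .062 51.6
```

```text
t 19.4 tcp [ 0.5841 -0.3053  0.0644] jaw 51.9 tilt z [-0.031  0.029 -0.999] open 0.0855 F [ 0.1 -0.3 -0.5] q7 1.1
units [-0.04 -0.05  0.12] err mm [-0.1 -1.2 -2.4] spin 0.06
```

Emit:
play_rows --pt "-1 0 0 0.12 0" --pt "-0.3 0 0 0 0" --pt "0.1 0 0 0 0" --pt "0.3 0 0 0 0" --pt "1 0 0 0 0"

```text
time: 19.82
tool_pos: [0.5847, -0.3056, 0.063]
tcp_rot: [0.327, 0.945, 0.009, -0.018]
force: [-0.8, -0.1, 1.0]
opening: 0.0388
```

Emit:
play_rows --pt "1 0 0 0 0" --pt "1 0 0 0 0" --pt "1 0 0 0 0" --pt "1 0 0 0 0" --pt "1 0 0 0 0"

```text
time: 20.23
tool_pos: [0.5848, -0.306, 0.0634]
tcp_rot: [0.327, 0.945, 0.008, -0.018]
force: [-0.7, 0.5, -0.2]
opening: 0.0316
```

```bash
python3 go.py .584 -.3065 .062 51.6
```

```text
t 20.23 tcp [ 0.5848 -0.306   0.0634] jaw 51.9 tilt z [-0.029  0.028 -0.999] open 0.0316 F [-0.7  0.5 -0.2] q7 1.1
units [ 0.01 -0.04  0.07] err mm [-0.8 -0.5 -1.4] spin 0.05
```

Emit:
play_rows --pt "1 0 0 -0.6 0" --pt "1 0 0 -1 0" --pt "1 0 0 -1 0" --pt "1 0 0 -1 0" --pt "1 0 0 -1 0"

```text
time: 20.65
tool_pos: [0.5831, -0.3065, 0.1536]
tcp_rot: [0.326, 0.945, 0.01, -0.025]
force: [0.2, 0.2, -1.1]
opening: 0.0308
```

Emit:
play_rows --pt "1 0 0 -1 0" --pt "1 0 0 -1 -0.8" --pt "1 0 0 -0.2 -1" --pt "1 0 0 -0.1 -1" --pt "1 0 0 -0.1 -1"

```text
time: 21.07
tool_pos: [0.5872, -0.3081, 0.2135]
tcp_rot: [0.159, 0.987, 0.012, -0.019]
force: [-0.8, 0.0, -2.9]
opening: 0.0311
```

Emit:
play_rows --pt "1 0 0 0 -1" --pt "1 0 0 0 -1" --pt "1 0 0 0 -1" --pt "1 0 0 0 -1" --pt "1 0 0 0 -0.8"

```text
time: 21.48
tool_pos: [0.5873, -0.3076, 0.2187]
tcp_rot: [-0.061, 0.998, 0.015, -0.015]
force: [-0.2, 0.5, -2.3]
opening: 0.0311
```

```bash
python3 go.py .463 .2825 .195 100.8
```

```text
t 21.48 tcp [ 0.5873 -0.3076  0.2187] jaw 97.0 tilt z [-0.031  0.028 -0.999] open 0.0311 F [-0.2  0.5 -2.3] q7 1.89
units [ 2.5  29.99  2.2 ] err mm [-124.3  590.1  -23.7] spin -0.76
```

Emit:
play_rows --pt "1 0.08 1 0 -0.3" --pt "1 0.08 1 0 -0.3" --pt "1 0.1 1 0 0" --pt "1 0.1 1 0 0" --pt "1 0.1 1 0 0"

```text
time: 21.9
tool_pos: [0.5603, -0.2135, 0.2234]
tcp_rot: [-0.086, 0.996, 0.015, -0.015]
force: [0.0, 0.2, -2.0]
opening: 0.031
```

Emit:
play_rows --pt "1 0.1 1 0 0" --pt "1 0.1 1 0 0" --pt "1 0.1 1 0 0" --pt "1 0.1 1 0 0" --pt "1 0.1 1 0 0"

```text
time: 22.32
tool_pos: [0.5306, -0.1112, 0.2296]
tcp_rot: [-0.086, 0.996, 0.014, -0.015]
force: [0.5, -0.1, -1.6]
opening: 0.0309
```

```bash
python3 go.py .463 .2825 .195 100.8
```

```text
t 22.32 tcp [ 0.5306 -0.1112  0.2296] jaw 99.9 tilt z [-0.032  0.025 -0.999] open 0.0309 F [ 0.5 -0.1 -1.6] q7 1.75
units [-0.11 19.91  2.32] err mm [-67.6 393.7 -34.6] spin -0.18
```

Emit:
play_rows --pt "1 0 1 0.1 -0.2" --pt "1 0 1 0.1 0" --pt "1 0 1 0.1 0" --pt "1 0 1 0.1 0" --pt "1 0 1 0.1 0"

```text
time: 22.73
tool_pos: [0.5095, -0.0056, 0.2246]
tcp_rot: [-0.098, 0.995, 0.012, -0.014]
force: [0.7, 0.1, -1.7]
opening: 0.0309
```

Emit:
play_rows --pt "1 0 1 0.1 0" --pt "1 0 1 0.1 0" --pt "1 0 1 0.1 0" --pt "1 0 1 0.1 0" --pt "1 0 1 0.1 0"

```text
time: 23.15
tool_pos: [0.4866, 0.1004, 0.2182]
tcp_rot: [-0.101, 0.995, 0.009, -0.014]
force: [0.7, 0.4, -1.8]
opening: 0.0313
```

Emit:
play_rows --pt "1 0 1 0.1 0" --pt "1 0 1 0.1 0" --pt "1 0 1 0.1 0" --pt "1 0 1 0.1 0" --pt "1 0 1 0.1 0"

```text
time: 23.57
tool_pos: [0.4626, 0.2057, 0.2115]
tcp_rot: [-0.104, 0.994, 0.007, -0.013]
force: [-0.1, -0.1, -2.0]
opening: 0.031
```

```bash
python3 go.py .463 .2825 .195 100.8
```

```text
t 23.57 tcp [0.4626 0.2057 0.2115] jaw 102.0 tilt z [-0.026  0.011 -1.   ] open 0.031 F [-0.1 -0.1 -2. ] q7 1.19
units [-0.84  3.74  0.87] err mm [  0.4  76.8 -16.5] spin 0.24
```

Emit:
play_rows --pt "1 -0.2 1 0.3 0.2" --pt "1 -0.2 0.9 0.5 0" --pt "1 -0.2 0.8 0.5 0" --pt "1 -0.1 0.4 0.5 0" --pt "1 0 0.1 0.3 0"

```text
time: 23.98
tool_pos: [0.4592, 0.2822, 0.1719]
tcp_rot: [-0.101, 0.995, 0.007, -0.01]
force: [-0.9, -0.4, -1.6]
opening: 0.0311
```

```bash
python3 go.py .463 .2825 .13 100.8
```

```text
t 23.98 tcp [0.4592 0.2822 0.1719] jaw 101.6 tilt z [-0.022  0.012 -1.   ] open 0.0311 F [-0.9 -0.4 -1.6] q7 0.94
units [-0.23 -0.06  2.09] err mm [  3.8   0.3 -41.9] spin 0.16
```

Emit:
play_rows --pt "1 -0.1 0 0.5 0.15" --pt "1 -0.1 0 0.8 0" --pt "1 0 0 0.9 0" --pt "1 0 0 0.8 0" --pt "1 0 0 0.5 0"

```text
time: 24.4
tool_pos: [0.4628, 0.2834, 0.0999]
tcp_rot: [-0.094, 0.996, 0.006, -0.008]
force: [-1.1, 0.2, -2.4]
opening: 0.0314
```

```bash
python3 go.py .463 .2825 .064 100.8
```

```text
t 24.4 tcp [0.4628 0.2834 0.0999] jaw 100.8 tilt z [-0.018  0.011 -1.   ] open 0.0314 F [-1.1  0.2 -2.4] q7 0.86
units [-0.03 -0.07  1.8 ] err mm [  0.2  -0.9 -35.9] spin -0.0
```

Emit:
play_rows --pt "1 0 -0.05 0.5 0" --pt "1 0 0 0.5 0" --pt "1 0 0 0.3 0" --pt "1 0 0 0.2 0" --pt "1 0 0 0 0"

```text
time: 24.82
tool_pos: [0.4628, 0.2792, 0.0657]
tcp_rot: [-0.092, 0.996, 0.005, -0.009]
force: [0.2, -0.6, -1.7]
opening: 0.0312
```

```bash
python3 go.py .463 .2825 .0634 100.8; python3 look.py wrist .463 .283 .06 .005:.02
```

```text
t 24.82 tcp [0.4628 0.2792 0.0657] jaw 100.5 tilt z [-0.019  0.008 -1.   ] open 0.0312 F [ 0.2 -0.6 -1.7] q7 0.83
units [-0.04  0.16  0.12] err mm [ 0.2  3.3 -2.3] spin -0.06
.005:.02 8592 (array([461.4, 281.4]), array([116.3,  76.2]), 10.7) [0.4309 0.2773 0.0151]
```

Emit:
play_rows --pt "1 0 0.15 0.1 0" --pt "1 0 0.05 0.1 0" --pt "1 0 0 0.15 0" --pt "1 0 0 0.1 0" --pt "1 0 0 0 0"

```text
time: 25.28
tool_pos: [0.4643, 0.2846, 0.0642]
tcp_rot: [-0.091, 0.996, 0.003, -0.007]
force: [0.9, 0.5, -2.2]
opening: 0.0309
```

```bash
python3 go.py .463 .2825 .0634 100.8
python3 - <<'E'
from h import *
p,d=arm.snapshot("scene");cv2.imwrite("pics/s3.png",cv2.resize(p[130:280,400:560,::-1],None,fx=4,fy=4,interpolation=cv2.INTER_CUBIC))
E
```

```text
t 25.28 tcp [0.4643 0.2846 0.0642] jaw 100.4 tilt z [-0.014  0.004 -1.   ] open 0.0309 F [ 0.9  0.5 -2.2] q7 0.81
units [ 0.08 -0.09  0.04] err mm [-1.3 -2.1 -0.8] spin -0.07
```

View pics/s3.png

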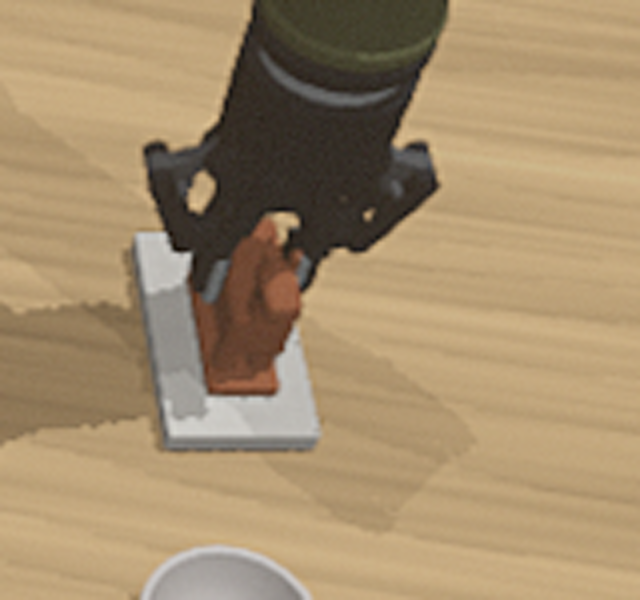

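The llama sits on the oblong board, aligned with it and centred, its base at crop (240,385). Pressing lightly, releasing and rising.

Emit:
play_rows --pt "1 0 -0.05 0.15 0" --pt "1 0 0 0.1 0" --pt "0.1 0 0 0 0" --pt "-0.2 0 0 0 0" --pt "-0.6 0 0 0 0"

```text
time: 25.75
tool_pos: [0.467, 0.2869, 0.0645]
tcp_rot: [-0.091, 0.996, 0.004, -0.003]
force: [0.8, -0.9, 0.2]
opening: 0.0615
```

Emit:
play_rows --pt "-1 0 0 0 0" --pt "-1 0 0 0 0" --pt "-1 0 0 -0.4 0" --pt "-1 0 0 -0.8 0" --pt "-1 0 0 -1 0"

```text
time: 26.17
tool_pos: [0.4648, 0.2852, 0.1061]
tcp_rot: [-0.092, 0.996, 0.003, -0.007]
force: [0.3, 0.2, 0.3]
opening: 0.0854
```

Emit:
play_rows --pt "-1 0 0 -1 0" --pt "-1 0 0 -1 0" --pt "-1 0 0 -1 0" --pt "-1 0 0 -0.6 0" --pt "-1 0 0 0 0"

```text
time: 26.58
tool_pos: [0.4666, 0.2863, 0.1861]
tcp_rot: [-0.092, 0.996, 0.004, -0.005]
force: [0.4, 0.4, 0.0]
opening: 0.0853
```

```bash
python3 look.py wrist .463 .283 .06 .06:.0755 .019:.026 ;python3 look.py wrist .463 .283 .078 .009:.0175;  python3 go.py .595 .103 .18 100
```

```text
.06:.0755 2940 (array([463.5, 284.5]), array([72.4, 32.1]), 10.1) [0.4623 0.2842 0.0724]
.019:.026 281 (array([436.4, 279.2]), array([12. , 35.7]), 8.7) [0.4348 0.2791 0.0229]
.009:.0175 6540 (array([462.7, 281.5]), array([129.3,  76.1]), 10.8) [0.4492 0.2774 0.015 ]
t 26.68 tcp [0.4657 0.2854 0.1837] jaw 100.6 tilt z [-0.014  0.006 -1.   ] open 0.0857 F [-0.7  0.7  0.5] q7 0.92
units [ -4.68 -10.15   0.04] err mm [ 129.3 -182.4   -3.7] spin 0.11
```

Emit:
play_rows --pt "-1 -0.43 -0.93 0 0" --pt "-1 -0.43 -0.93 0 0" --pt "-1 -0.43 -0.93 0 0" --pt "-1 -0.43 -0.93 0 0" --pt "-1 -0.43 -0.93 0 0"

```text
time: 27.1
tool_pos: [0.52, 0.2031, 0.1758]
tcp_rot: [-0.099, 0.995, 0.003, -0.011]
force: [1.3, 0.7, -0.2]
opening: 0.086
```

Emit:
play_rows --pt "-1 -0.43 -0.93 0 0" --pt "-1 -0.43 -0.93 0 0" --pt "-1 -0.43 -0.93 0 0" --pt "-1 -0.43 -0.93 0 0" --pt "-1 -0.3 -0.6 0 0"

```text
time: 27.52
tool_pos: [0.5751, 0.1185, 0.1643]
tcp_rot: [-0.098, 0.995, 0.002, -0.018]
force: [0.8, -0.2, -0.5]
opening: 0.0855
```

```bash
python3 look.py wrist .595 .103 .04 .085:.11;  python3 go.py .595 .103 .15 100
```

```text
.085:.11 1938 (array([595.3, 101.8]), array([31.3, 31.3]), 37.9) [0.5931 0.1019 0.1001]
t 27.57 tcp [0.5765 0.1158 0.1638] jaw 101.0 tilt z [-0.037 -0.    -0.999] open 0.0855 F [ 1.1 -3.2 -0.2] q7 1.23
units [-0.81 -0.81  0.66] err mm [ 18.5 -12.8 -13.8] spin 0.21
```

Emit:
play_rows --pt "-1 -0.4 -0.4 0 0" --pt "-1 -0.3 -0.3 0.2 0" --pt "-1 -0.1 -0.1 0.4 0" --pt "-1 0 0 0.4 0" --pt "-1 0 0 0 0"

```text
time: 27.98
tool_pos: [0.594, 0.1045, 0.1384]
tcp_rot: [-0.097, 0.995, 0.003, -0.021]
force: [-0.8, 0.3, 0.1]
opening: 0.0857
```

```bash
python3 go.py .5955 .102 .083
```

```text
t 27.98 tcp [0.594  0.1045 0.1384] jaw 101.2 tilt z [-0.041  0.002 -0.999] open 0.0857 F [-0.8  0.3  0.1] q7 1.23
units [-0.16 -0.17  2.77] err mm [  1.5  -2.5 -55.4] spin
```

Emit:
play_rows --pt "-1 -0.1 -0.1 0.5 0" --pt "-1 -0.05 -0.05 0.7 0" --pt "-1 0 0 0.7 0" --pt "-1 0 0 0.5 0" --pt "-1 0 0 0.1 0"

```text
time: 28.4
tool_pos: [0.5935, 0.1053, 0.0829]
tcp_rot: [-0.1, 0.995, 0.003, -0.021]
force: [0.1, -0.9, -0.3]
opening: 0.0853
```

```bash
python3 go.py .5955 .102 .083
```

```text
t 28.4 tcp [0.5935 0.1053 0.0829] jaw 101.5 tilt z [-0.042  0.002 -0.999] open 0.0853 F [ 0.1 -0.9 -0.3] q7 1.2
units [-0.07 -0.18 -0.01] err mm [ 2.  -3.3  0.1] spin
```

Emit:
play_rows --pt "-1 -0.05 -0.15 0 0" --pt "-0.2 0 0 0 0" --pt "0.1 0 0 0 0" --pt "0.3 0 0 0 0" --pt "1 0 0 0 0"

```text
time: 28.82
tool_pos: [0.5947, 0.1025, 0.082]
tcp_rot: [-0.1, 0.995, 0.003, -0.022]
force: [-1.1, 0.9, 0.3]
opening: 0.0387
```

Emit:
play_rows --pt "1 0 0 0 0" --pt "1 0 0 0 0" --pt "1 0 0 0 0" --pt "1 0 0 0 0" --pt "1 0 0 0 0"

```text
time: 29.23
tool_pos: [0.595, 0.1021, 0.0826]
tcp_rot: [-0.1, 0.995, 0.003, -0.021]
force: [0.4, -0.3, -0.9]
opening: 0.0312
```

```bash
python3 go.py .5955 .102 .083
```

```text
t 29.23 tcp [0.595  0.1021 0.0826] jaw 101.5 tilt z [-0.043  0.002 -0.999] open 0.0312 F [ 0.4 -0.3 -0.9] q7 1.21
units [-0.02 -0.01 -0.02] err mm [ 0.5 -0.1  0.4] spin
```

Emit:
play_rows --pt "1 0 0 -0.6 0" --pt "1 0 0 -1 0" --pt "1 0 0 -1 0" --pt "1 0 0 -1 0" --pt "1 0 0 -1 0"

```text
time: 29.65
tool_pos: [0.5948, 0.101, 0.1743]
tcp_rot: [-0.101, 0.995, 0.003, -0.027]
force: [-0.5, -0.5, -2.4]
opening: 0.0307
```

Emit:
play_rows --pt "1 0 0 -1 0" --pt "1 0 0 -1 0" --pt "1 0 0 -0.8 0" --pt "1 0 0 0 0" --pt "1 0 0 0 0"

```text
time: 30.07
tool_pos: [0.5991, 0.1027, 0.2409]
tcp_rot: [-0.102, 0.995, 0.003, -0.023]
force: [-0.2, -0.5, -3.5]
opening: 0.0306
```

```bash
python3 go.py .588 -.307 .225
```

```text
t 30.07 tcp [0.5991 0.1027 0.2409] jaw 101.7 tilt z [-0.047  0.002 -0.999] open 0.0306 F [-0.2 -0.5 -3.5] q7 1.29
units [  4.65 -19.96   0.78] err mm [ -11.1 -409.7  -15.9] spin
```

Emit:
play_rows --pt "1 0.23 -1 -0.05 0" --pt "1 0.23 -1 -0.05 0" --pt "1 0.23 -1 -0.05 0" --pt "1 0.23 -1 -0.05 0" --pt "1 0.23 -1 -0.05 0"

```text
time: 30.48
tool_pos: [0.5935, 0.0054, 0.2418]
tcp_rot: [-0.109, 0.994, 0.005, -0.026]
force: [-0.2, -0.0, -3.4]
opening: 0.0304
```

Emit:
play_rows --pt "1 0.23 -1 -0.05 0" --pt "1 0.23 -1 -0.05 0" --pt "1 0.23 -1 -0.05 0" --pt "1 0.23 -1 -0.05 0" --pt "1 0.23 -1 -0.05 0"

```text
time: 30.9
tool_pos: [0.5885, -0.102, 0.2395]
tcp_rot: [-0.11, 0.993, 0.006, -0.031]
force: [-0.5, -0.8, -2.4]
opening: 0.0305
```

Emit:
play_rows --pt "1 0.23 -1 0 0" --pt "1 0.23 -1 0 0" --pt "1 0.23 -1 0 0" --pt "1 0.23 -1 0 0" --pt "1 0.23 -1 0 0"

```text
time: 31.32
tool_pos: [0.5838, -0.2093, 0.2318]
tcp_rot: [-0.111, 0.993, 0.008, -0.036]
force: [0.5, -0.6, -1.4]
opening: 0.0311
```

```bash
python3 go.py .588 -.307 .20
```

```text
t 31.32 tcp [ 0.5838 -0.2093  0.2318] jaw 102.7 tilt z [-0.073  0.009 -0.997] open 0.0311 F [ 0.5 -0.6 -1.4] q7 1.81
units [ 0.77 -4.85  1.53] err mm [  4.2 -97.7 -31.8] spin
```

Emit:
play_rows --pt "1 0.15 -1 0 0" --pt "1 0.15 -1 0.1 0" --pt "1 0.15 -1 0.2 0" --pt "1 0.1 -0.9 0.3 0" --pt "1 0 -0.3 0.3 0"

```text
time: 31.73
tool_pos: [0.5863, -0.302, 0.2051]
tcp_rot: [-0.109, 0.993, 0.009, -0.04]
force: [-0.5, -1.2, -2.9]
opening: 0.0308
```

```bash
python3 go.py .59 -.307 .12
```

```text
t 31.73 tcp [ 0.5863 -0.302   0.2051] jaw 102.5 tilt z [-0.081  0.01  -0.997] open 0.0308 F [-0.5 -1.2 -2.9] q7 1.92
units [-0.46 -0.4   4.22] err mm [  3.7  -5.  -85.1] spin
```

Emit:
play_rows --pt "1 -0.2 -0.1 0.6 0" --pt "1 -0.1 -0.1 0.8 0" --pt "1 -0.1 0 0.8 0" --pt "1 -0.05 0 0.8 0" --pt "1 -0.05 0 0.5 0"

```text
time: 32.15
tool_pos: [0.5913, -0.3001, 0.1256]
tcp_rot: [-0.109, 0.993, 0.012, -0.041]
force: [-0.3, 0.6, -2.2]
opening: 0.0307
```

```bash
python3 go.py .59 -.307 .0925
```

```text
t 32.15 tcp [ 0.5913 -0.3001  0.1256] jaw 102.5 tilt z [-0.084  0.015 -0.996] open 0.0307 F [-0.3  0.6 -2.2] q7 1.88
units [ 0.01 -0.38  1.65] err mm [ -1.3  -6.9 -33.1] spin
```

Emit:
play_rows --pt "1 -0.05 -0.2 0.4 0" --pt "1 -0.05 -0.15 0.4 0" --pt "1 0 -0.05 0.3 0" --pt "1 0 0 0.2 0" --pt "1 0 0 0.1 0"

```text
time: 32.57
tool_pos: [0.5928, -0.3027, 0.0925]
tcp_rot: [-0.112, 0.993, 0.014, -0.042]
force: [-3.3, 0.1, 11.5]
opening: 0.0308
```

```bash
python3 go.py .591 -.307 .0925
```

```text
t 32.57 tcp [ 0.5928 -0.3027  0.0925] jaw 102.8 tilt z [-0.087  0.019 -0.996] open 0.0308 F [-3.3  0.1 11.5] q7 1.88
units [ 0.13 -0.19  0.  ] err mm [-1.8 -4.3  0. ] spin
```

Emit:
play_rows --pt "1 0 -0.1 -0.1 0" --pt "1 0 -0.1 0 0" --pt "1 0 0 0 0" --pt "1 0 0 0 0" --pt "1 0 0 0 0"

```text
time: 32.98
tool_pos: [0.5954, -0.3077, 0.0967]
tcp_rot: [-0.112, 0.993, 0.013, -0.04]
force: [0.3, -0.8, -3.1]
opening: 0.0311
```

Emit:
play_rows --pt "0.2 0 0 0 0" --pt "0 0 0 0 0" --pt "-0.4 0 0 0 0" --pt "-1 0 0 0 0" --pt "-1 0 0 0 0"

```text
time: 33.4
tool_pos: [0.5968, -0.3079, 0.0991]
tcp_rot: [-0.112, 0.993, 0.012, -0.039]
force: [0.7, -0.0, -0.5]
opening: 0.0769
```

```bash
python3 go.py .591 -.307 .0925;python3 look.py scene .592 -.305 .04 .095:.12
```

```text
t 33.4 tcp [ 0.5968 -0.3079  0.0991] jaw 102.8 tilt z [-0.08   0.016 -0.997] open 0.0769 F [ 0.7 -0.  -0.5] q7 1.89
units [0.25 0.09 0.35] err mm [-5.8  0.9 -6.6] spin 
.095:.12 250 (array([ 600.4, -295.6]), array([52.3, 30.9]), 64.2) [ 0.5986 -0.3011  0.1075]
```

Emit:
play_rows --pt "-1 0 0 -0.6 0" --pt "-1 0 0 -0.8 0" --pt "-1 0 0 -1 0" --pt "-1 0 0 -1 0" --pt "-1 0 0 -1 0"

```text
time: 33.87
tool_pos: [0.6013, -0.3086, 0.1877]
tcp_rot: [-0.112, 0.993, 0.015, -0.042]
force: [-0.6, -0.2, 0.1]
opening: 0.0854
```

Emit:
play_rows --pt "-1 1 0 -0.6 0" --pt "-1 1 0 -0.5 0" --pt "-1 1 0 0 0" --pt "-1 1 0 0 0" --pt "-1 1 0 0 0"

```text
time: 34.28
tool_pos: [0.5117, -0.3277, 0.2295]
tcp_rot: [-0.117, 0.992, 0.013, -0.035]
force: [-0.0, 0.3, -0.1]
opening: 0.0855
```

```bash
for c in top scene; do echo $c; for a in ".591 -.307 .04 .1:.12" ".588 -.307 .07 .011:.019" ".465 -.086 .05 .06:.1" ".465 .283 .05 .06:.076 .02:.025" "1 1 .1 .9:1"; do python3 look.py $c $a; done; done
python3 - <<'E'
from h import *
p,d=arm.snapshot("scene");cv2.imwrite("pics/s4.png",p[:,:,::-1])
E
```

```text
top
.1:.12 141 (array([ 594. , -305.4]), array([30.8, 31. ]), 30.0) [ 0.5935 -0.3045  0.1096]
.011:.019 729 (array([ 589. , -307.5]), array([107.2, 108.9]), 84.2) [ 0.5816 -0.3027  0.0151]
.06:.1 417 (array([467.4, -86.5]), array([52.1, 51.8]), 68.9) [ 0.4666 -0.086   0.0734]
.06:.076 307 (array([464.3, 285.1]), array([73.5, 32.5]), 11.7) [0.4635 0.2833 0.0716]
.02:.025 79 (array([469.1, 283.6]), array([75.4, 34.8]), 7.4) [0.4649 0.2736 0.0225]
scene
.1:.12 222 (array([ 595.5, -304.8]), array([32.6, 30.4]), 33.0) [ 0.5978 -0.3029  0.1085]
.011:.019 1004 (array([ 593.5, -305.2]), array([102.2, 108.3]), 44.1) [ 0.602  -0.2976  0.0145]
.06:.1 524 (array([469.4, -86.6]), array([54.5, 52.6]), 67.9) [ 0.4766 -0.0862  0.0727]
.06:.076 359 (array([471.9, 286.2]), array([68.2, 32. ]), 11.0) [0.4716 0.2813 0.0705]
.02:.025 188 (array([472.5, 286.2]), array([75.2, 36.4]), 10.7) [0.4863 0.2826 0.0225]
```

View pics/s4.png

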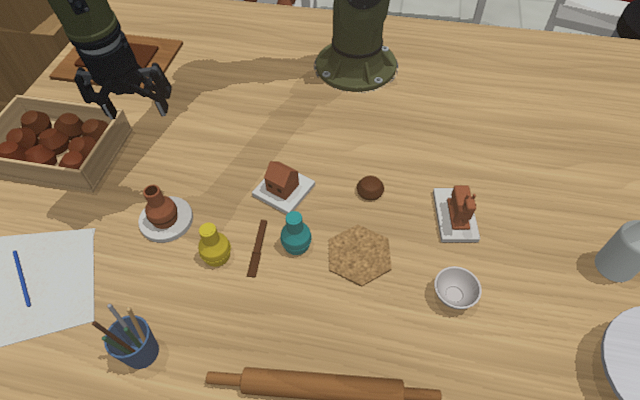

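The final picture shows the jug (161,210), house (281,182) and llama (460,208) upright on their own boards. All are within about 7 mm of centre and the bystanders have not visibly moved. Handing in.

```bash
python3 -c "
from workcell import arm
print(arm.state()['time'],arm.state()['force']);print(arm.job_done())"
```

```text
34.8333 [ 1.38725923 -0.49377634 -0.6660206 ]
the job is handed in; nothing more can be done
None
```

All three pieces are on their own boards and the job is handed in, at 34.8 s of the 128 s allowed. I parked the jug on the cork mat, then moved the house to the square board, the llama to the oblong board, and the jug to the round board.

| Piece | Board | Off centre | Angle error |
|---|---|---|---|
| Jug | round | about 5 mm | not applicable (round) |
| House | square | about 3 mm | under 1° |
| Llama | oblong | about 6 mm | about 1° |

These come from the last camera checks and compare with limits of 15 mm and 0.2 rad (about 11°).

- **Upright and clear:** all three look upright in the last picture, and the gripper was clear of everything.
- **Bystanders:** the bowl, lump and knife look unmoved by eye; I did not measure them again.
- **Disagreements:** the top and scene cameras differed by 1–8 mm on positions. The llama's angle read between 7° and 12° depending on the view, against 10.8° for its board.
- **Tool tilt:** the tool slowly tilted as it moved, up to about 0.09 rad by the end, so the jug was let go a few millimetres above its board, slightly tilted. It settled standing.

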